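Set the length stop of the gingerbread portioning guide

ROBOT

A 6-joint arm with a two-finger parallel gripper is mounted at the origin on the work surface. World frame = base frame: x ahead of the robot, y to its left, z up, the work surface at z = 0. Lengths are in m, angles in rad, forces in N, time in s.
With the tool pointing down it reaches from about 0.325 to 0.9 m from the base axis. Payload 6.1 kg.
Tool frame: the origin (TCP) lies midway between the tips of the shut fingers; the grasp point (between the pads) lies 19 mm behind it; x points along the fingers, y is the direction in which the jaws open and shut, and the axes are right-handed (so a half turn about x gives the same grasp; the last joint's range is limited). The gripper opens to 85 mm and grips with 20 to 120 N. Pads are 22 mm wide; open, the fingers measure 114 mm over their backs; the gripper's body (76 mm by 85 mm) begins 54 mm behind the grasp point. The pads swing forward as they close: fully open they stand 13 mm farther back than shut.
Start: joints at [-1.398, 0.22, 1.526, -0, 1.395, -0.126], TCP at [0.184, -0.597, 0.231] pointing down, gripper open.
Joint ranges: [-2.98, 2.98], [-0.91, 2.08], [0.09, 2.57], [-1.24, 4.39], [0.2, 2.65], [-2.68, 2.68]. Speed limits (rad/s): [2.57, 2.57, 3.01, 3.14, 3.14, 3.14].

INTERFACE

Orientations are given as [roll, pitch, yaw] about the fixed x, y, z axes, in that order (R = Rz(yaw) Ry(pitch) Rx(roll)).
In Python, from plant import movep, move_l, set_joints, gripper_to, hold, inverse_kinematics, observe, get_image, get_calibration, Unreachable, job_done gives the robot as it stands. Calls block until the motion is done:
- movep(position, orientation): joint-space move of the TCP to a pose.
- move_l(position, feed=0.15, rotation=None, max_force=None): straight line of the TCP; rotation=None keeps the orientation; feed is the mean speed in m/s. With max_force (N) it stops when the force on the tool has changed by that much, and returns True; else False.
- set_joints(angles): joint-space move.
- gripper_to(opening, f_grip=None): finger opening in m; f_grip is the grip in N (None keeps the last); returns when the fingers have stopped.
- hold(seconds).
- inverse_kinematics(position, orientation): joint angles nearest the present ones, or None.
- observe(): the state.
- get_image(name): name is "scene" or "side" or "wrist"; returns (picture, depth): 480x640x3 uint8, red, green, blue; 480x640 float32, m along the optical axis (not along the pixel's ray), 0 where there is no reading.
- get_calibration(name): a dict with "intrinsics" (3x3 intrinsics, pixels), "dist_coeffs" ([k1, k2, p1, p2, k3] as OpenCV has them; the pictures are not rectified), "world_from_camera" (4x4, takes a point from camera to world coordinates). Camera axes: x right, y down, z forward; pixel columns grow to the right and rows downward; lengths in m; the calibration is good to about 2 mm. A picture is of the moment at which its call begins: read the wrist's pose just before it. get_calibration takes no time and is no camera call; for the wrist camera it gives the pose at the moment of the call.
A pose or a line that the arm cannot do raises Unreachable and nothing moves.
- job_done(): hands the job in, once; it reports no verdict.
The state is a dict: "time_s": time; "q": joint angles; "joint_velocities": joint speeds; "joint_torque": joint torques, N m; "eef_pos": TCP position; "tcp_rot": TCP orientation; "ft_force": force on the tool from outside, world axes, zero at the start; "torque": the same for the moment, N m; "opening": finger opening in m.
Only numpy, scipy, OpenCV 4.12 (cv2) and the standard library are available. Lean on these libraries where they do the work, as an engineer would, in place of code of your own. Each camera call takes 0.05 s, during which the arm holds its last target.

TASK

Lay the dark gingerbread bar flat in the steel channel of the portioning guide, between its two grey strips and across the knife slot, with its end reaching a little past the red length index, and let go of it. Then slide the stop leg with the black handle in against the bar, pushing the bar back until the leg's yellow pointer stands over the red index with the red cam lever still open, and keep the leg on the index while you squeeze the cam lever fully closed towards the handle. Finish while holding handle and lever gripped together, the leg on the index and the bar's end against it, ready for the cut; leave the other things on the counter where they are.

Things in the scene. Friction and masses are not known exactly. Their poses are not given: they have to be found in the camera images.
- bar_mid (a point): Centre (half-way up) of the dark brown gingerbread bar with white zigzag icing and three almonds: 130 mm long (its y axis), 40 mm wide (x), 28 mm high, about 0.16 kg, loose. It lies beside two pale shortbread bars of the same size, 85 mm apart centre to centre, on a wooden board 15 mm thick.
- guide: Portioning guide, fixed on the counter: plywood base 360 mm along its y axis (-160 to +200), 170 mm wide (x -85 to +85), top at z = 26 mm. Origin on the counter at the knife slot (y = 0). Aluminium rail along y at x 45 to 75 mm, top at z = 56 mm. White scale at x 12 to 40 mm with ticks every 10 mm from the slot. The stop leg rides on the rail, on the +y side.
- index: Red length index, fixed on the white scale 35 to 65 mm from the slot on the +y side; axes as the guide's, origin at z = 27 mm. Its needle, 34 mm long across the scale and 3 mm wide, lies at its y = 0; 5 mm high.
- pointer (a point): Lower end of the leg's yellow pointer blade (2 mm thick), hanging over the scale, 36 mm above the counter. It lies in the plane of the leg's stop face. It stands over the index when both have the same y in the guide's frame.
- leg_face (a point): Middle of the sliding leg's steel stop face (44 mm wide, from 30 to 72 mm above the counter), over the channel, facing the slot (-y); axes as the guide's. A bar pushed by it has its centre 65 mm from this point.
- leg (a joint): Slide of the leg on the rail: distance in m of its stop face and pointer from the slot, along the guide's +y; 0 to 0.135, starts 0.105 to 0.132. Lever open: slides with about 1.5 N plus the bar's friction and stays where left. Lever closed: the cam clamps it to the rail (about 20 N to shift).
- handle: The leg's fixed black upright handle: 24 mm wide (x), 14 mm thick (y), 67 mm high; origin at the middle of its foot, in the guide's frame at x = 60 mm, y = leg value + 43 mm, z = 73.5 mm; top at z = 140 mm. Axes as the guide's. Pushing on its +y face moves the leg towards the slot.
- paddle: Red paddle of the cam lever: 20 mm wide (x), 12 mm thick (y), 47 mm long (z); origin at its lower end, 11 mm from the hinge pin, which runs along x at guide's x = 60, y = leg value + 18, z = 80 mm. Open it leans to -y, away from the handle; closed it is upright. Handle and paddle span 38 mm along y when closed (leg value + 12 to + 50 mm), up to 65 mm open; all else there is below z = 93 mm.
- lever (a joint): Angle of the cam lever in rad: 0 closed (upright, at its stop), starts 0.36 to 0.46, at most 0.50. About 3 N at the paddle moves it, rising to about 13 N near closed; it stays where left. It is stiffer than the open leg: pushing it alone shoves the leg along, and closing it kicks the leg a few mm to +y, so the handle must be held against it.
- shortbread_a: Pale golden shortbread bar with prick holes, 130 x 40 x 28 mm, on the board; to be left alone. Origin at the middle of its underside.
- shortbread_b: The other shortbread bar, alike; to be left alone. Origin at the middle of its underside.
- jam_jar: Jam jar with red cap, 64 mm wide, 85 mm high; bystander. Origin at the middle of its underside.
- sugar_shaker: Steel sugar shaker, 60 mm wide, 116 mm high; bystander. Origin at the middle of its underside.
- card_terminal: Black card terminal, 160 x 75 x 22 mm; bystander. Origin at the middle of its underside.
- bread_knife: Bread knife lying flat with wooden handle, 340 mm long; bystander. Origin at the middle of its underside.
- bun: Cinnamon snail bun, 104 mm wide, 38 mm high; bystander. Origin at the middle of its underside.
- gingerbread: The same gingerbread bar, given at the middle of its underside (14 mm below bar_mid), same axes.
- slot (a point): Middle of the steel channel's floor where the knife slot crosses it: guide's x = -25 mm, y = 0, z = 28 mm; axes as the guide's. The channel runs along y over the whole base, 50 mm clear between two grey strips, 6 mm wide and 8 mm high above the floor, so the 40 mm bar has 5 mm to spare on each side.
There are look-alikes about, which are no part of the job. What is meant by the gingerbread is not green, and is the larger of those in its own colour.

How it is judged:
On the way, in this order (a step that is already met when the one before it is completed fails the run):
1. the gingerbread bar lies flat between the guide strips, let go, its end past the red index and the leg not yet at the index (x of bar_mid in the frame of guide between -0.031 and -0.019 m and z of bar_mid in the frame of guide between 0.037 and 0.047 m and angle between the y axis of bar_mid and the y axis of guide, either way round below 0.12 rad and y of bar_mid in the frame of index above -0.062 m and y of bar_mid in the frame of guide between -0.06 and 0.06 m and contact force between the fingers and gingerbread below 0.3 N and value of joint lever above 0.25 rad and y of pointer in the frame of index above 0.008 m), for 0.2 s.
2. the leg's pointer stands over the red index with the lever still open, the bar's end against the leg (y of pointer in the frame of index between -0.004 and 0.004 m and y of bar_mid in the frame of leg_face between -0.07 and -0.06 m and x of bar_mid in the frame of guide between -0.031 and -0.019 m and z of bar_mid in the frame of guide between 0.037 and 0.047 m and angle between the y axis of bar_mid and the y axis of guide, either way round below 0.12 rad and value of joint lever above 0.25 rad), for 0.2 s.
At the end, for the whole second after the job is handed in: Ends holding: fingers press black handle and red paddle (over 2 N each), lever closed (under 0.06 rad), pointer within 4 mm of the red index, bar flat in the channel (6 mm, 0.12 rad), its end within 5 mm of the leg's face, untouched and at rest (x of bar_mid in the frame of guide between -0.031 and -0.019 m and z of bar_mid in the frame of guide between 0.037 and 0.047 m and angle between the y axis of bar_mid and the y axis of guide, either way round below 0.12 rad and y of pointer in the frame of index between -0.004 and 0.004 m and y of bar_mid in the frame of leg_face between -0.07 and -0.06 m and value of joint lever below 0.06 rad and contact force between the fingers and handle above 2 N and contact force between the fingers and paddle above 2 N and contact force between the fingers and gingerbread below 0.3 N and linear speed of gingerbread below 0.02 m/s); the arm keeps its last pose, push and grip.
It fails at once if the lever is closed past half-way while the pointer is more than 7 mm off the red index (value of joint lever below 0.18 rad and (y of pointer in the frame of index above 0.007 m or y of pointer in the frame of index below -0.007 m)).
It fails at once if another thing on the counter is pushed more than 30 mm away (distance of any of shortbread_a, shortbread_b, jam_jar, sugar_shaker, card_terminal, bread_knife, bun from where it was at the start of the episode above 0.03 m).
It also fails if it takes over 67 s, if anything falls off the work surface, if the arm or the gripper's body presses on something with over 40 N, if the wrist force passes 120 N, or if a joint passes its speed limit or range.

## Working session

There is one attempt and no reset: what is moved stays moved. The work goes in short steps, each a Python script; the robot and the scene stay as the last script left them, time stands still between calls to the robot, and variables do not carry over. Pictures are saved under pics/ and viewed, and the job is handed in when it is done.

```bash
ls; mkdir -p pics; cat > h.py <<'E'
import numpy as np, cv2
from plant import *
def save(name,img): cv2.imwrite('pics/'+name+'.png',cv2.cvtColor(img,cv2.COLOR_RGB2BGR))
E
python3 - <<'E'
from h import *
for n in ['scene','side','wrist']:
    c=get_calibration(n); im,d=get_image(n); save(n+'0',im); np.savez('pics/'+n+'0.npz',im=im,d=d,K=c['intrinsics'],D=c['dist_coeffs'],T=c['world_from_camera'])
    print(n,np.round(c['intrinsics'],1).tolist(),c['dist_coeffs'],np.round(c['world_from_camera'],3).tolist())
o=observe();print(o)
E
```

```text
pics
scene [[473.3, 0.0, 318.9], [0.0, 473.3, 244.9], [0.0, 0.0, 1.0]] [-0.12915432  0.          0.          0.          0.        ] [[0.877, 0.32, -0.359, 0.991], [0.481, -0.6, 0.639, -0.819], [-0.011, -0.733, -0.68, 0.959], [0.0, 0.0, 0.0, 1.0]]
side [[608.7, 0.0, 319.0], [0.0, 608.7, 242.1], [0.0, 0.0, 1.0]] [-0.18311161  0.          0.          0.          0.        ] [[0.866, -0.338, 0.369, -0.168], [-0.5, -0.609, 0.616, -1.136], [0.016, -0.718, -0.696, 1.359], [0.0, 0.0, 0.0, 1.0]]
wrist [[375.9, 0.0, 320.2], [0.0, 375.9, 241.4], [0.0, 0.0, 1.0]] [-0.07577726  0.          0.          0.          0.        ] [[0.294, -0.913, -0.282, 0.256], [-0.956, -0.282, -0.084, -0.575], [-0.003, 0.295, -0.956, 0.374], [0.0, 0.0, 0.0, 1.0]]
{'time_s': 0.15, 'q': array([-1.39810555e+00,  2.21035999e-01,  1.52735610e+00, -2.30000106e-05,
        1.39469683e+00, -1.26127245e-01]), 'joint_velocities': array([-0.00152993, -0.00166672, -0.00229531,  0.00040589, -0.00022821,
       -0.00155956]), 'joint_torque': array([ 1.45750655e-03, -4.97484112e+01, -3.89905107e+01, -1.00886321e-04,
        7.11044398e-03, -2.71687577e-05]), 'eef_pos': array([ 0.18388613, -0.59684769,  0.23045198]), 'tcp_rot': array([-1.68179501,  1.56929988,  1.75861972]), 'ft_force': array([ 0.14385524, -0.31659085, -0.5594215 ]), 'torque': array([ 0.00356361, -0.00245598,  0.01229669]), 'opening': 0.08521686176505373}
```

View pics/scene0.png

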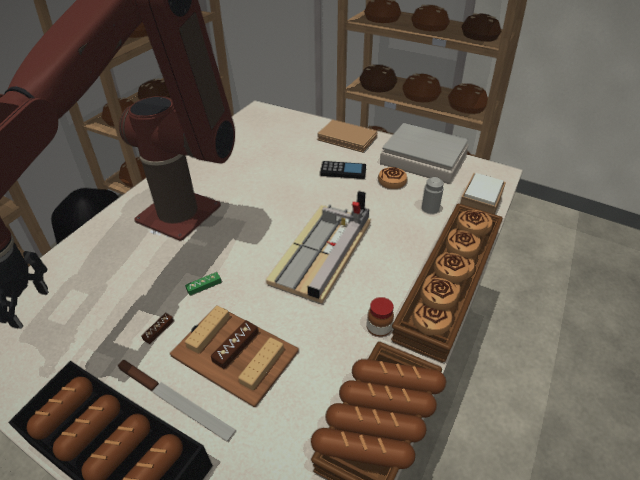

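View pics/side0.png

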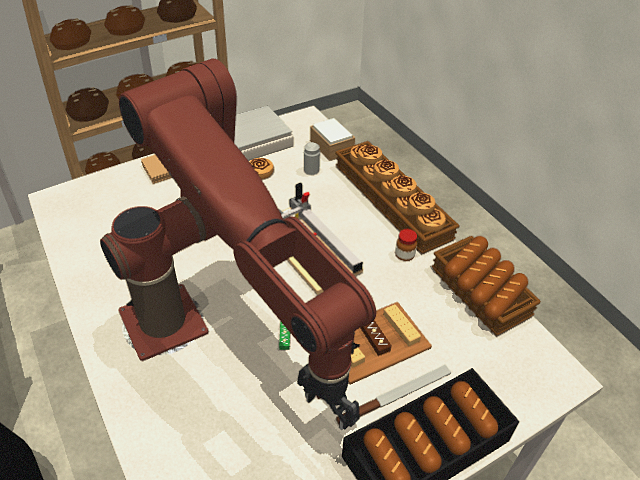

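View pics/wrist0.png

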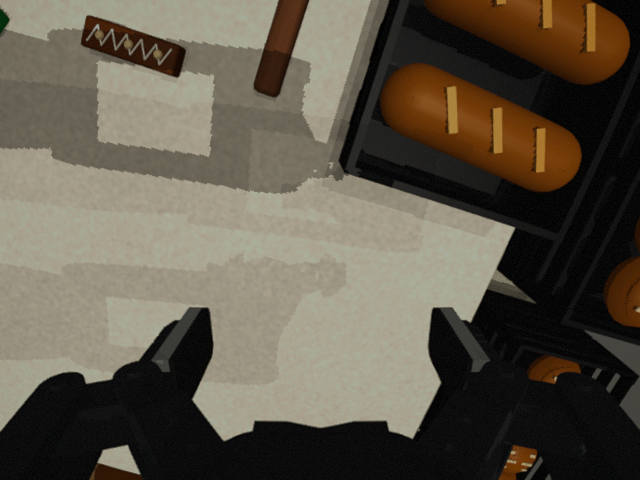

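The scene view shows three candidates for the gingerbread: the large dark bar on the board at (235,342), a small dark one at (157,328) and a green one at (204,284). By the description I choose (235,342). The guide is around (320,250), with its leg at (358,205). Next, a close crop and first measurements.

```bash
cat >> h.py <<'E'
def load(n):
    z=np.load('pics/'+n+'.npz'); return z['im'],z['d'],(z['K'],z['D'],z['T'])
def snap(cam,name):
    c=get_calibration(cam); im,d=get_image(cam); save(name,im)
    np.savez('pics/'+name+'.npz',im=im,d=d,K=c['intrinsics'],D=c['dist_coeffs'],T=c['world_from_camera'])
    return im,d,(c['intrinsics'],c['dist_coeffs'],np.array(c['world_from_camera']))
def ray(px,c):
    K,D,T=c; p=cv2.undistortPoints(np.array(px,float).reshape(-1,1,2),K,D).reshape(-1,2)
    v=np.c_[p,np.ones(len(p))]@T[:3,:3].T; return T[:3,3],v
def onz(px,c,z):
    o,v=ray(px,c); return o+v*((z-o[2])/v[:,2])[:,None]
def proj(P,c):
    K,D,T=c; R=T[:3,:3].T; return cv2.projectPoints(np.array(P,float).reshape(-1,1,3),cv2.Rodrigues(R)[0],-R@T[:3,3],K,D)[0].reshape(-1,2)
def crop(im,x0,y0,x1,y1,s,name):
    save(name,cv2.resize(im[y0:y1,x0:x1],None,fx=s,fy=s,interpolation=cv2.INTER_CUBIC))
E
python3 - <<'E'
from h import *
im,d,c=load('scene0')
crop(im,140,260,310,410,4,'c1'); crop(im,255,180,385,310,5 if 0 else 4,'c2')
hsv=cv2.cvtColor(im,cv2.COLOR_RGB2HSV)
sub=im[315:372,205:265].astype(int)
m=np.zeros(im.shape[:2],np.uint8); m[315:372,205:265]=((sub.max(2)<85)|((sub.min(2)>150))).astype(np.uint8)*255
m=cv2.morphologyEx(m,cv2.MORPH_CLOSE,np.ones((5,5)))
cs,_=cv2.findContours(m,0,2); k=max(cs,key=cv2.contourArea); print(cv2.contourArea(k),cv2.minAreaRect(k))
P=onz(k.reshape(-1,2),c,0.043); r=cv2.minAreaRect((P[:,:2]*1000).astype(np.float32)); print(r)
E
```

```text
1220.0 ((236.48223876953125, 336.55694580078125), (29.159629821777344, 69.23078155517578), 43.91907501220703)
((498.8641357421875, -333.01763916015625), (81.53297424316406, 171.53810119628906), 7.292379379272461)
```

View pics/c1.png

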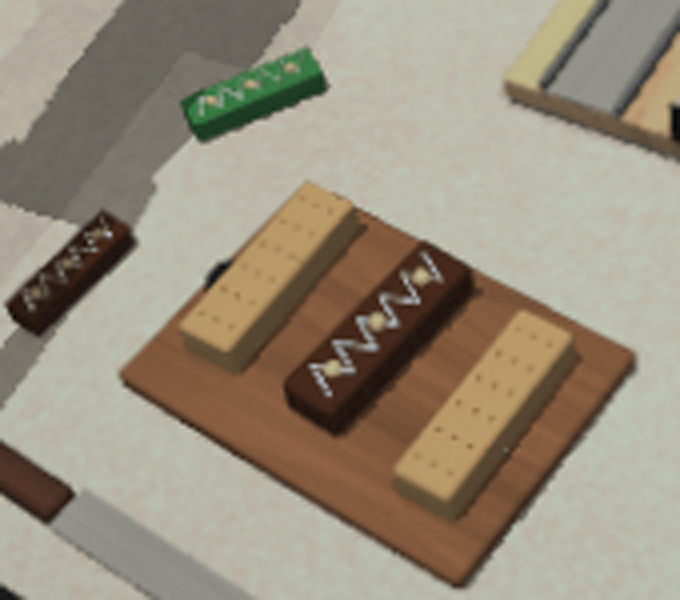

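View pics/c2.png

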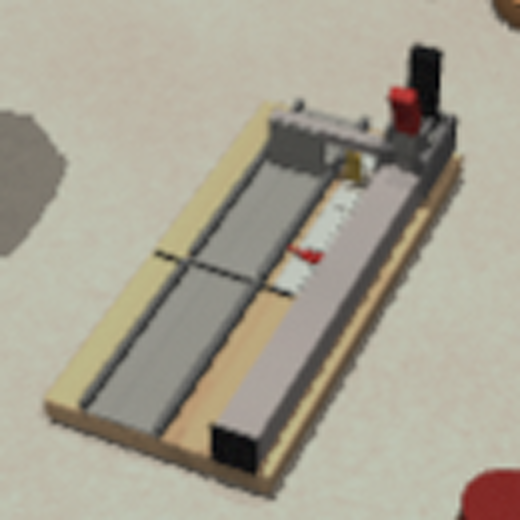

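The close crop confirms the large dark bar, with white zigzag and three almonds, between the two shortbreads (image centre about 234,340). In the other crop the guide has its slot at about (310,248), the red needle at (332,243) and the leg at the +y end (top right). Rough poses next.

```bash
python3 - <<'E'
from h import *
im,d,c=load('scene0')
f=lambda pts,o,s=4:[(x/s+o[0],y/s+o[1]) for x,y in pts]
al=f([(333,369),(376,321),(420,276)],(140,260)); print('almonds',onz(al,c,0.045).round(4).tolist())
g=f([(48,404),(272,492),(272,103)],(255,180)); print('guide corners',onz(g,c,0.026).round(4).tolist())
s=f([(155,254),(293,293)],(255,180)); print('slot line',onz(s,c,0.028).round(4).tolist())
n=f([(290,248),(320,262)],(255,180)); print('needle',onz(n,c,0.032).round(4).tolist())
h=f([(424,47)],(255,180)); print('handle top',onz(h,c,0.14).round(4).tolist())
E
```

```text
almonds [[0.4882, -0.384, 0.045], [0.4902, -0.3442, 0.045], [0.4941, -0.3044, 0.045]]
guide corners [[0.4433, -0.1332, 0.026], [0.6125, -0.1296, 0.026], [0.4212, 0.2245, 0.026]]
slot line [[0.4316, 0.0266, 0.028], [0.5391, 0.0376, 0.028]]
needle [[0.5171, 0.0745, 0.032], [0.5431, 0.0715, 0.032]]
handle top [[0.5569, 0.2064, 0.14]]
```

```bash
python3 - <<'E'
from h import *
p=np.pi
for nm,pos,th in [('bar',[.49,-.344,.22],-.074),('guide',[.47,.05,.2],.07)]:
  for a in (th-p/2,th+p/2): print(nm,round(a,2),inverse_kinematics(pos,[0,p/2,a]))
for a in (.07,.07+p): print('handle',inverse_kinematics([.555,.13,.1],[0,p/2,a]))
t=observe()['time_s']
gripper_to(.066)
movep([.49,-.344,.22],[0,p/2,-.074-p/2])
im,d,c=snap('wrist','w1'); o=observe(); print(o['time_s']-t,o['eef_pos'],o['q'],o['opening'])
E
```

```text
bar -1.64 [-7.43759911e-01  1.66101663e-01  1.61033887e+00 -4.44089210e-16
  1.36515212e+00 -6.69759911e-01]
bar 1.5 [-0.74375991  0.16610166  1.61033887  0.          1.36515212  2.47183274]
guide -1.5 [-6.10874818e-02 -1.26458369e-01  1.94578540e+00 -4.44089210e-16
  1.32226563e+00 -1.31087482e-01]
guide 1.64 None
handle [ 9.17559738e-02  2.21028299e-01  1.78573825e+00 -4.44089210e-16
  1.13482611e+00 -1.54904035e+00]
handle [ 9.17559738e-02  2.21028299e-01  1.78573825e+00 -4.44089210e-16
  1.13482611e+00  1.59255230e+00]
1.8583000000000003 [ 0.48932911 -0.34515469  0.22004096] [-7.45757015e-01  1.66260392e-01  1.61008167e+00 -3.61833046e-04
  1.36509481e+00 -6.69469874e-01] 0.06600373592495953
```

View pics/w1.png

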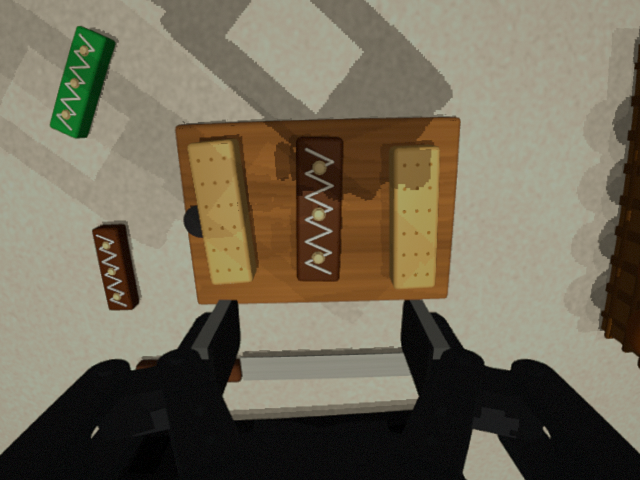

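The wrist view shows the dark bar upright at (319,209), its corners about (297,138), (342,138), (340,281), (298,280). Shortbreads sit to the left and right, with about 41 mm clear on the left.

```bash
python3 - <<'E'
from h import *
im,d,c=load('w1')
hsv=cv2.cvtColor(im,cv2.COLOR_RGB2HSV)
m=np.zeros((480,640),np.uint8); 
x0,y0,x1,y1=280,125,360,295
s=im[y0:y1,x0:x1].astype(int); m[y0:y1,x0:x1]=((s[...,0]<88)|(s.min(2)>120))*255
m=cv2.morphologyEx(m,cv2.MORPH_OPEN,np.ones((3,3)));m=cv2.morphologyEx(m,cv2.MORPH_CLOSE,np.ones((7,7)))
m=cv2.morphologyEx(m,cv2.MORPH_OPEN,np.ones((15,15)))
cs,_=cv2.findContours(m,0,2); k=max(cs,key=cv2.contourArea)
v=im.copy(); cv2.drawContours(v,[k],-1,(0,255,0),1); crop(v,260,110,380,300,3,'c3')
P=onz(k.reshape(-1,2),c,0.043); print('contour',cv2.minAreaRect((P[:,:2]*1000).astype(np.float32)))
al=[(319.5,168),(319,215),(318,259)]; A=onz(al,c,.046); print(A.round(4).tolist())
print('depth z:',[ (lambda p:(c[2][:3,:3]@(np.linalg.inv(c[0])@[p[0],p[1],1]*d[p[1],p[0]])+c[2][:3,3]).round(4))(p) for p in [(305,225),(335,190),(360,225)]])
E
```

```text
contour ((492.79766845703125, -299.4972229003906), (60.83440017700195, 66.13114929199219), 85.6242446899414)
[[0.4916, -0.3038, 0.046], [0.488, -0.344, 0.046], [0.484, -0.3843, 0.046]]
depth z: [array([ 0.475 , -0.3527,  0.0432]), array([ 0.5033, -0.3236,  0.0449]), array([ 0.5256, -0.3634,  0.0171])]
```

View pics/c3.png

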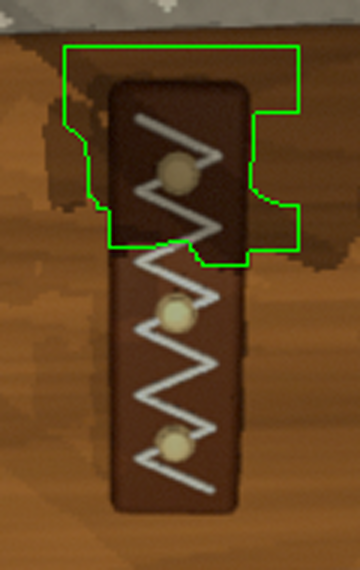

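The colour mask was spoiled by the shadow, so I'll use height from the depth image instead. Corners by eye serve as a cross-check.

```bash
cat >> h.py <<'E'
def cloud(d,c):
    h,w=d.shape; u,v=np.meshgrid(np.arange(w),np.arange(h)); px=np.c_[u.ravel(),v.ravel()]
    K,D,T=c; p=cv2.undistortPoints(px.astype(float).reshape(-1,1,2),K,D).reshape(-1,2)
    X=np.c_[p,np.ones(len(p))]*d.reshape(-1,1); return (X@T[:3,:3].T+T[:3,3]).reshape(h,w,3)
E
python3 - <<'E'
from h import *
im,d,c=load('w1')
X=cloud(d,c); z=X[...,2]
m=((z>.034)&(z<.055)&(d>0)).astype(np.uint8); q=np.zeros_like(m); q[125:295,270:370]=m[125:295,270:370]
cs,_=cv2.findContours(q,0,2); k=max(cs,key=cv2.contourArea); 
print(np.median(z[q>0]))
P=onz(k.reshape(-1,2),c,.043); print(cv2.minAreaRect((P[:,:2]*1000).astype(np.float32)))
C=np.array([(109,82),(250,84),(239,513),(112,511)])/3+[260,110]
P=onz(C,c,.043); print(P.round(4).tolist(),P.mean(0)); e=(P[0]+P[1]-P[2]-P[3])/2; print(np.linalg.norm(e),np.arctan2(-e[0],e[1]))
E
```

```text
0.04400831310390971
((487.84307861328125, -342.7806396484375), (128.86973571777344, 39.66049575805664), 84.82367706298828)
[[0.4744, -0.2775, 0.043], [0.5131, -0.281, 0.043], [0.5022, -0.4084, 0.043], [0.4632, -0.4048, 0.043]] [ 0.48821538 -0.34295303  0.043     ]
0.1278024254158971 -0.08625416000612512
```

The two methods agree: bar at (0.488, -0.343), yaw about -0.087, size 129×40 mm, top at z 0.044. While the gripper is empty I'll look at the guide first.

```bash
python3 - <<'E'
from h import *
p=np.pi
movep([.51,.06,.27],[0,p/2,.07-p/2]); hold(.2)
im,d,c=snap('wrist','w2'); o=observe(); print(o['time_s'],o['eef_pos'])
E
```

```text
3.7667 [0.51014409 0.05923053 0.26978714]
```

View pics/w2.png

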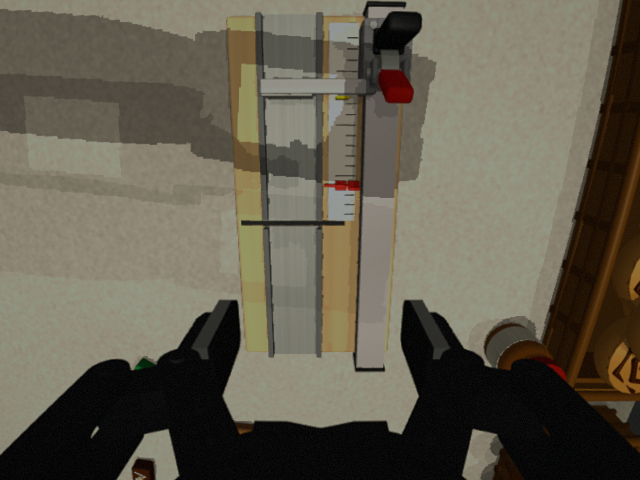

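The wrist view shows the slot line from (242,222) to (345,222), the needle at (342,185), the yellow pointer at (343,97), the paddle at (396,86) and the handle at (402,28). The strips are at x≈265 and 320. Zooming.

```bash
python3 - <<'E'
from h import *
im,d,c=load('w2')
crop(im,220,0,440,160,3.6,'c4'); crop(im,220,150,420,360,2.8,'c5')
E
```

```text
(no output)
```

View pics/c4.png

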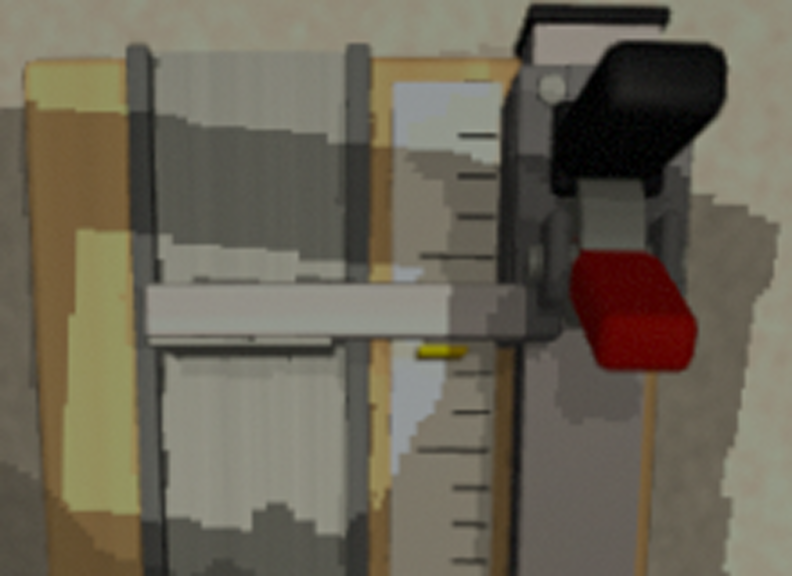

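View pics/c5.png

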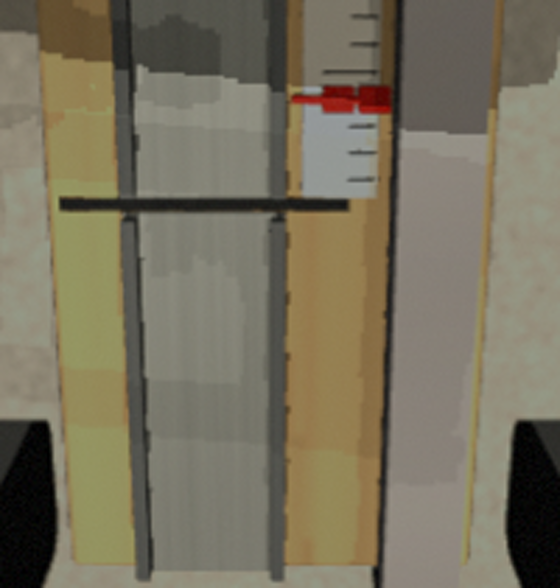

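```bash
python3 - <<'E'
from h import *
im,d,c=load('w2')
a=lambda *p:(np.array(p)/3.6+[220,0]-[0.36,0.36]); b=lambda *p:(np.array(p)/2.8+[220,150]-[.32,.32])
BL,BR=onz(b((75,562),(468,562)),c,.026); TL=onz(a((25,62)),c,.026)[0]
print('corners',BL,BR,TL,'w',np.linalg.norm(BR-BL),'l',np.linalg.norm(TL-BL))
# strips: right strip both edges z .036
R=onz(np.r_[b((270,575),(284,575)),a((345,50),(370,50))],c,.036); print('right strip',R.round(4).tolist())
L=onz(np.r_[b((135,575)),a((128,50))],c,.036); print('left strip outer',L.round(4).tolist())
ym=((TL-BL)[:2]/np.linalg.norm((TL-BL)[:2])); 
S=onz(b((60,204),(348,204)),c,.027); print('slot',S.round(4).tolist())
N=onz(b((292,99),(320,99),(385,99)),c,.032); print('needle',N.round(4).tolist())
Pt=onz(a((416,352),(466,352)),c,.036); print('pointer',Pt.round(4).tolist())
T=onz(b((363,180),(362,152),(361,126),(364,71),(365,44),(365,16)),c,.027); print('ticks',T.round(4).tolist())
dr=(R[2:].mean(0)-R[:2].mean(0))[:2]; dl=(L[1]-L[0])[:2]
for v in (ym,dr,dl,): print('yaw',np.arctan2(-v[0],v[1]))
v=(S[1]-S[0]); print('yaw slot',np.arctan2(v[1],v[0]))
th=np.mean([np.arctan2(-v[0],v[1]) for v in (ym,dr,dl)])
print('th',th)
ex=np.array([np.cos(th),np.sin(th)]);ey=np.array([-np.sin(th),np.cos(th)])
for n,A in [('BL(-85,-160)',BL),('BR',BR),('TL(-85,200)',TL),('R0',R[0]),('R1',R[1]),('R2',R[2]),('R3',R[3]),('L0',L[0]),('L1',L[1]),('S0',S[0]),('S1',S[1]),('N',N[1]),('P0',Pt[0]),('P1',Pt[1])]+[('t',t) for t in T]:
    print(n,(A[:2]@ex*1000).round(1),(A[:2]@ey*1000).round(1))
E
```

```text
corners [ 0.43385151 -0.12746515  0.026     ] [ 0.60138868 -0.11598085  0.026     ] [0.41010786 0.22859518 0.026     ] w 0.16793032673988254 l 0.35685111034239736
right strip [[0.5171, -0.1211, 0.036], [0.5229, -0.1207, 0.036], [0.4935, 0.2335, 0.036], [0.4998, 0.2339, 0.036]]
left strip outer [[0.4608, -0.1251, 0.036], [0.4387, 0.2303, 0.036]]
slot [[0.4273, 0.0303, 0.027], [0.5363, 0.0376, 0.027]]
needle [[0.5123, 0.0766, 0.032], [0.5224, 0.0773, 0.032], [0.546, 0.079, 0.032]]
pointer [[0.5169, 0.1615, 0.036], [0.5301, 0.1624, 0.036]]
ticks [[0.5412, 0.0473, 0.027], [0.5398, 0.0579, 0.027], [0.5386, 0.0676, 0.027], [0.5379, 0.0879, 0.027], [0.5374, 0.0977, 0.027], [0.5365, 0.1077, 0.027]]
yaw 0.06658574974821556
yaw 0.06584326432294546
yaw 0.06216253992900579
yaw slot 0.06731595510753902
th 0.06486385133338894
BL(-85,-160) 424.7 -155.3
BR 592.6 -154.7
TL(-85,200) 424.1 201.5
R0 508.1 -154.3
R1 514.0 -154.3
R2 507.6 201.0
R3 513.9 201.0
L0 451.7 -154.7
L1 452.7 201.3
S0 428.4 2.5
S1 537.6 2.8
N 526.3 43.3
P0 526.3 127.6
P1 539.5 127.7
t 543.1 12.1
t 542.4 22.8
t 541.8 32.6
t 542.5 52.9
t 542.6 62.7
t 542.3 72.7
```

Consistent: the base measures 168×357 mm and the ticks are 10 mm apart. That gives guide yaw 0.0655, the slot at v≈2.7 mm, the index at +40.6 mm and the leg at 125 mm. Now I pick the bar.

```bash
cat >> h.py <<'E'
TH=.0655; EX=np.array([np.cos(TH),np.sin(TH)]); EY=np.array([-np.sin(TH),np.cos(TH)]); GX,GY,IDX=.5083,.0027,.0406
def G(x,y,z): 
    w=EX*(GX+x)+EY*(GY+y); return [w[0],w[1],z]
def toG(P): P=np.asarray(P); return np.array([P[:2]@EX-GX,P[:2]@EY-GY,P[2]])
E
python3 - <<'E'
from h import *
p=np.pi
a=-.087-p/2
movep([.488,-.343,.10],[0,p/2,a])
print(move_l([.488,-.343,.021],feed=.08,max_force=15)); o=observe(); print(o['eef_pos'],o['ft_force'])
gripper_to(.03,30); o=observe(); print('open',o['opening'])
move_l([.488,-.343,.20],feed=.15); hold(.2)
snap('side','s1'); snap('wrist','w3'); o=observe(); print(o['time_s'],o['opening'],o['ft_force'],o['eef_pos'])
E
```

```text
False
[ 0.48843979 -0.34345272  0.0216742 ] [-0.26262552  0.66020653 -0.3051368 ]
open 0.0390973124676465
8.5083 0.039348058943762726 [ 0.05077279  0.38320071 -1.1769301 ] [ 0.48780592 -0.34285674  0.19944355]
```

View pics/w3.png

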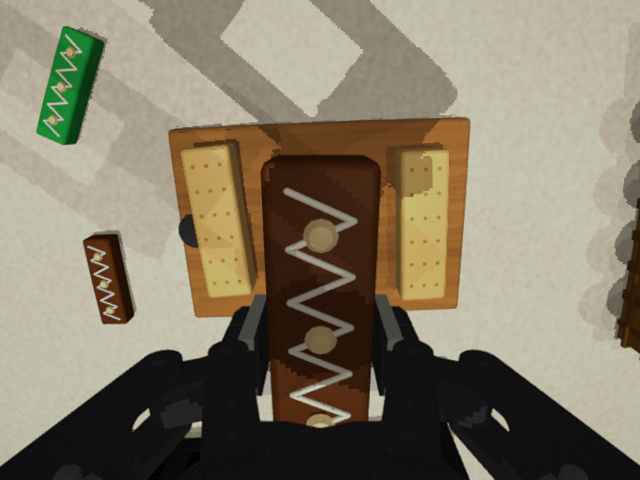

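The bar is held between the pads (opening 39 mm, centre almond at (320,340)), and the shortbreads haven't moved. Now to place it.

```bash
python3 - <<'E'
from h import *
p=np.pi
a=TH-p/2; r=[0,p/2,a]
t=G(-.025,-.0145,.2); 
movep(t,r)
t[2]=.075; move_l(t,feed=.15); hold(.2)
snap('wrist','w4'); o=observe(); print(toG(o['eef_pos']),o['time_s'],o['ft_force'])
E
```

```text
[-0.0243091  -0.01460849  0.07589201] 11.1 [-0.60613795 -0.91648639 -2.83318406]
```

View pics/w4.png

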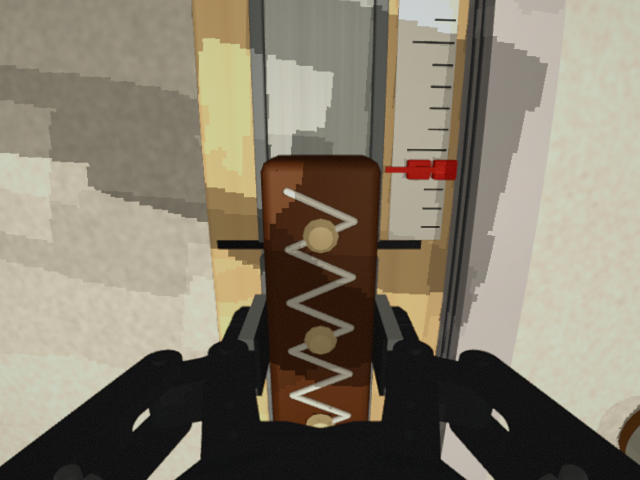

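The bar (columns 262–380) is centred over the channel (centre about column 318), with its end over the needle. Lowering and releasing.

```bash
python3 - <<'E'
from h import *
t=G(-.0253,-.0145,.0335)
print(move_l(t,feed=.05,max_force=8)); o=observe(); print(toG(o['eef_pos']),o['ft_force'])
gripper_to(.054); hold(.1)
o=observe(); print(o['opening'],o['ft_force'])
p=o['eef_pos'].copy(); p[2]=.2; move_l(p,feed=.15); hold(.2)
snap('wrist','w5'); o=observe(); print(toG(o['eef_pos']),o['time_s'])
E
```

```text
True
[-0.02627204 -0.01433186  0.03466808] [ 0.02595995 -0.34896436  4.54221118]
0.053999525640034754 [-0.51533176 -0.28368234  0.52257092]
[-0.02779289 -0.01403124  0.1992596 ] 13.7583
```

View pics/w5.png

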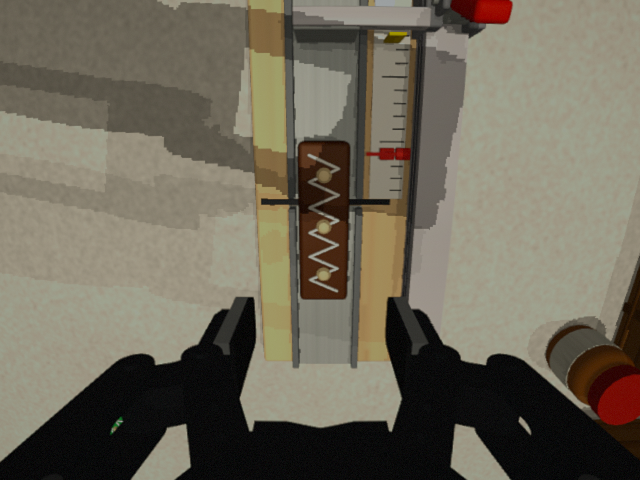

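The bar lies in the channel, its top edge at row 142, past the needle at row 154. I'll measure the bar, needle and pointer.

```bash
python3 - <<'E'
from h import *
im,d,c=load('w5')
X=cloud(d,c); z=X[...,2]; m=((z>.048)&(z<.066)).astype(np.uint8); q=np.zeros_like(m); q[120:315,280:358]=m[120:315,280:358]
q=cv2.morphologyEx(q,cv2.MORPH_OPEN,np.ones((5,5)))
k=max(cv2.findContours(q,0,2)[0],key=cv2.contourArea)
P=onz(k.reshape(-1,2),c,.056); r=cv2.minAreaRect((P[:,:2]*1000).astype(np.float32)); print(r,np.median(z[q>0]),'guide',toG([r[0][0]/1000,r[0][1]/1000,0]))
print('expected angle deg',np.degrees(TH))
for n,px,zz in [('needle',[(372,154.5)],.032),('pointer',[(398,38)],.036),('barend',[(299,143),(349,143)],.056),('slot',[(265,202),(385,202)],.028)]:
    print(n,[toG(w).round(4).tolist() for w in onz(px,c,zz)])
crop(im,360,0,530,130,4.5,'c6')
E
```

```text
((481.4495544433594, 20.65699005126953), (39.651309967041016, 128.56141662597656), 3.6485917568206787) 0.057020411821467054 guide [-0.02653078 -0.01359971  0.        ]
expected angle deg 3.7528735581068924
needle [[0.0127, 0.0392, 0.032]]
pointer [[0.029, 0.126, 0.036]]
barend [[-0.0449, 0.0492, 0.056], [-0.0078, 0.0492, 0.056]]
slot [[-0.0763, -0.0008, 0.028], [0.0258, -0.0007, 0.028]]
```

View pics/c6.png

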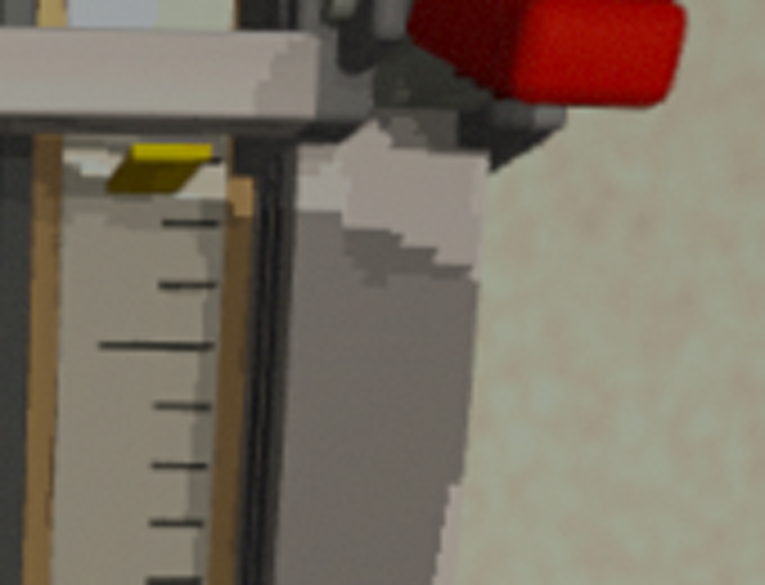

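```bash
python3 - <<'E'
from h import *
im,d,c=load('w5')
print('ptr low',toG(onz([(392,42.5)],c,.036)[0]))
gripper_to(.085)
movep(G(.055,.14,.24),[0,np.pi/2,TH]); hold(.2)
snap('wrist','w6'); o=observe(); print(toG(o['eef_pos']),o['time_s'],o['opening'])
E
```

```text
ptr low [0.02464538 0.12275615 0.036     ]
[0.05492034 0.13944292 0.23998237] 15.5833 0.08479091476665142
```

View pics/w6.png

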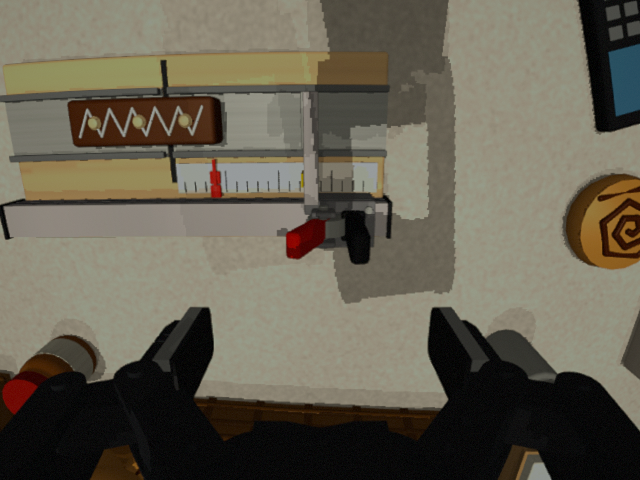

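The wrist view now has -y at the left. The handle top is at about (358,250), the paddle at (287–325,240), the pointer at (303,182) and the needle at (215,180). The shaker is at lower right (525,350), so I'll check clearances.

```bash
python3 - <<'E'
from h import *
im,d,c=load('w6')
X=cloud(d,c); z=X[...,2]
im6=im[190:280,270:400]; crop(im,270,150,400,280,5 if 0 else 4,'c7')
g=im.max(2)
hm=np.zeros((480,640),bool); hm[200:275,330:385]=True; hm&=(g<70)&(z>.10)&(z<.155)
Hx=(X[hm][:,:2]@np.c_[EX,EY]-[GX,GY]); 
print('handle',hm.sum(),np.percentile(Hx,[2,50,98],axis=0).round(4).tolist(),np.percentile(X[hm][:,2],[2,98]))
top=hm&(z>.132); Ht=(X[top][:,:2]@np.c_[EX,EY]-[GX,GY]); print('top',top.sum(),np.percentile(Ht,[2,50,98],axis=0).round(4).tolist())
rm=np.zeros((480,640),bool); rm[200:275,270:340]=True; rm&=(im[...,0].astype(int)>im[...,1]+60)&(z>.08)&(z<.15)
Rx=(X[rm][:,:2]@np.c_[EX,EY]-[GX,GY]); print('paddle',rm.sum(),np.percentile(Rx,[2,50,98],axis=0).round(4).tolist(),np.percentile(X[rm][:,2],[2,98]))
s=np.zeros((480,640),bool); s[330:375,480:560]=True; s&=(z>.05)&(z<.14); print('shaker',np.percentile(X[s][:,:2]@np.c_[EX,EY]-[GX,GY],[5,50,95],axis=0).round(3).tolist() if s.any() else None)
print('ptr',toG(onz([(303,188)],c,.036)[0]),'needle',toG(onz([(214.5,170)],c,.032)[0]))
E
```

```text
handle 943 [[0.0476, 0.1596], [0.0549, 0.1653], [0.0694, 0.1726]] [0.10343888 0.14257907]
top 680 [[0.0477, 0.1597], [0.0576, 0.166], [0.0696, 0.1728]]
paddle 930 [[0.0497, 0.1158], [0.0568, 0.127], [0.0665, 0.1406]] [0.09813765 0.13646563]
shaker [[0.204, 0.34], [0.206, 0.353], [0.21, 0.371]]
ptr [0.0346128 0.1233038 0.036    ] needle [0.01788581 0.04076095 0.032     ]
```

View pics/c7.png

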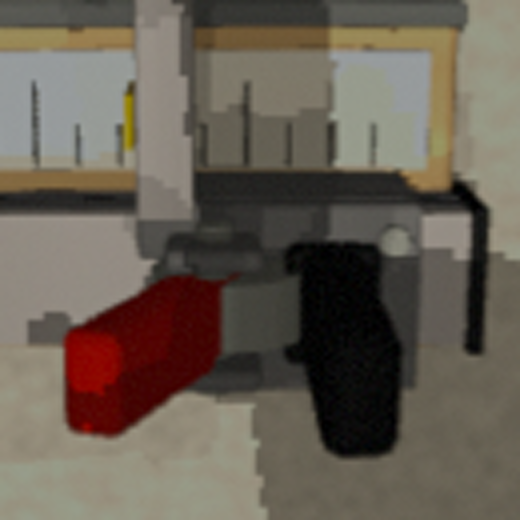

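L ≈ 0.123 (handle +y face at 0.173, paddle from 0.110), and the shaker is clear. Descend around handle and paddle, then push the leg to about 5 mm short of the index and look.

```bash
python3 - <<'E'
from h import *
y0=.1425
print(move_l(G(.059,y0,.098),feed=.1,max_force=8)); o=observe(); print(toG(o['eef_pos']),o['opening'],o['ft_force'])
op=o['opening']
f=IDX+.050-op/2+.006
print(move_l(G(.059,f,.098),feed=.04,max_force=20)); hold(.2)
snap('wrist','w7'); o=observe(); print(f,toG(o['eef_pos']),o['opening'],o['ft_force']@np.r_[EY,0],o['time_s'])
E
```

```text
False
[0.05958615 0.14257356 0.09882954] 0.08514821097166846 [ 0.07307045  0.89876415 -0.16682324]
False
0.05402589451416577 [0.05903792 0.05417748 0.09799362] 0.08484431695360752 3.8817297144307426 19.7583
```

View pics/w7.png

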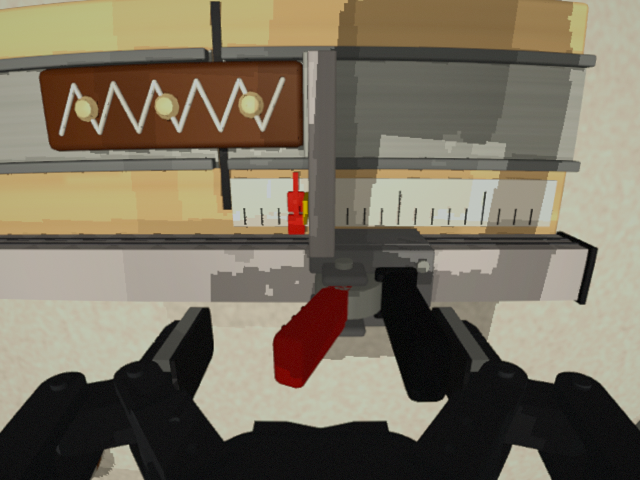

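```bash
python3 - <<'E'
from h import *
im,d,c=load('w7'); crop(im,250,155,350,250,6,'c8')
E
```

```text
(no output)
```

View pics/c8.png

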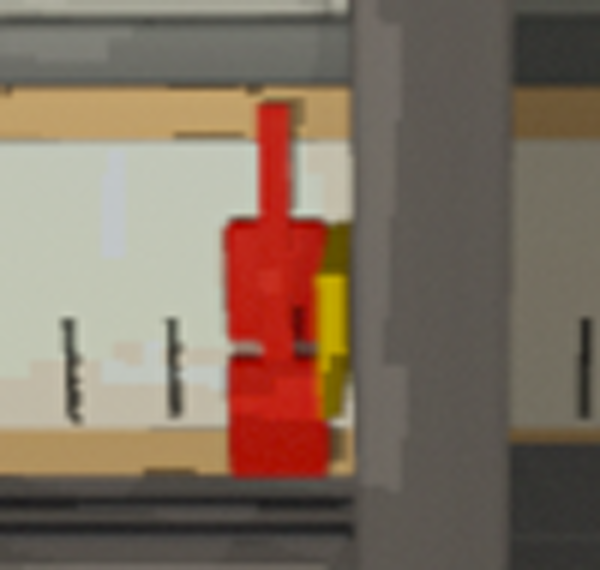

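```bash
python3 - <<'E'
from h import *
im,d,c=load('w7')
q=lambda x,y:(250+x/6-.4,155+y/6-.4)
print('needle',toG(onz([q(274,160)],c,.032)[0]))
for x,y in [(318,415),(340,415),(328,225),(350,225)]: print('ptr',toG(onz([q(x,y)],c,.036)[0]),toG(onz([q(x,y)],c,.05)[0]))
print('barend',toG(onz([(303,105)],c,.056)[0]),'legtop',toG(onz([(308.5,70)],c,.072)[0]))
t=[q(67,320),q(172,320),q(585,320)]; print([toG(p).round(4).tolist() for p in onz(t,c,.027)])
E
```

```text
needle [0.0129403  0.04000536 0.032     ]
ptr [0.03637833 0.0439517  0.036     ] [0.03275061 0.0446146  0.05      ]
ptr [0.03638053 0.04602289 0.036     ] [0.03275267 0.04654481 0.05      ]
ptr [0.018357   0.04511779 0.036     ] [0.01595592 0.04570131 0.05      ]
ptr [0.01835986 0.04713909 0.036     ] [0.01595859 0.04758504 0.05      ]
barend [-0.02639235  0.0458289   0.056     ] legtop [-0.03972438  0.04897303  0.072     ]
[[0.0291, 0.0192, 0.027], [0.0292, 0.0295, 0.027], [0.0292, 0.0696, 0.027]]
```

The needle is at 40.0 and the pointer at about 45.6, which fits the mechanical estimate of 46.6. The bar end is at 45.8, so it touches. I advance 5.5 mm more.

```bash
python3 - <<'E'
from h import *
print(move_l(G(.059,.0540-.0055,.098),feed=.02,max_force=20)); hold(.4)
im,d,c=snap('wrist','w8'); o=observe(); print(toG(o['eef_pos']),o['opening'],o['ft_force']@np.r_[EY,0],o['time_s'])
crop(im,250,155,350,250,6,'c9')
E
```

```text
False
[0.05894935 0.0484581  0.0979895 ] 0.08486205373963308 0.06611400192647478 20.6333
```

View pics/c9.png

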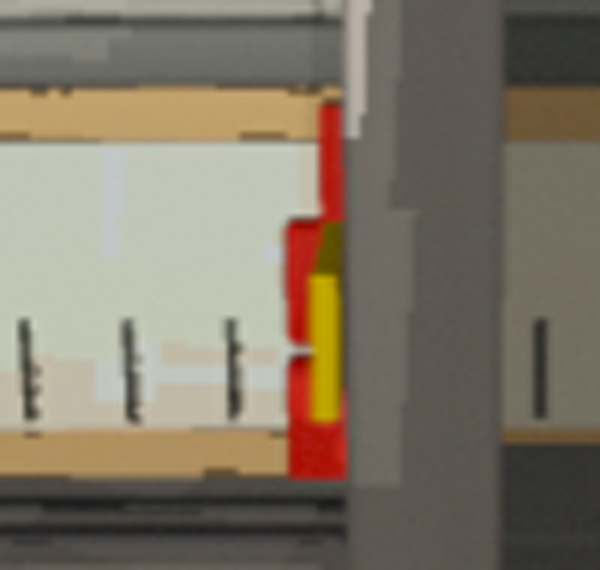

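View pics/w8.png

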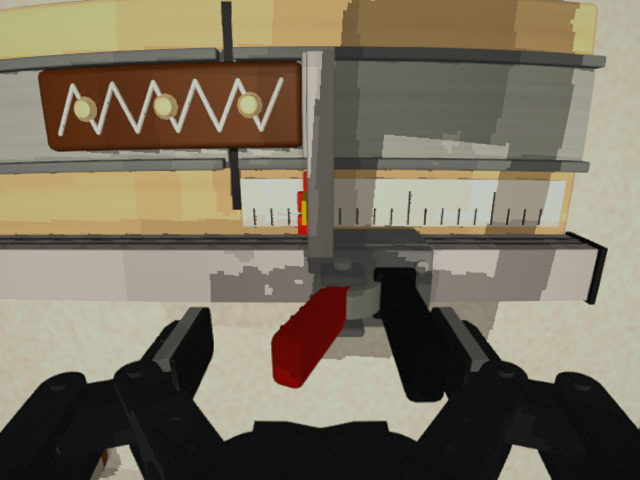

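```bash
python3 - <<'E'
from h import *
im,d,c=load('w8')
q=lambda x,y:(250+x/6-.4,155+y/6-.4)
print('needle',toG(onz([q(336.5,160)],c,.032)[0]))
for x,y in [(311,420),(340,420),(320,225),(345,225)]: print('ptr',toG(onz([q(x,y)],c,.036)[0]))
print([toG(p).round(4).tolist() for p in onz([q(230,320),q(540,320)],c,.027)])
print('barend',toG(onz([(301.5,105)],c,.056)[0]),'legtop',toG(onz([(307,70)],c,.072)[0]))
E
```

```text
needle [0.01284007 0.04009229 0.032     ]
ptr [0.03675117 0.03756283 0.036     ]
ptr [0.03675408 0.04029479 0.036     ]
ptr [0.01824503 0.03866099 0.036     ]
ptr [0.01824846 0.04095796 0.036     ]
[[0.0291, 0.0294, 0.027], [0.0291, 0.0595, 0.027]]
barend [-0.02649968  0.03940978  0.056     ] legtop [-0.03982796  0.04263203  0.072     ]
```

The pointer is about 0.7 mm on the slot side of the needle, within tolerance, and the bar end is against the leg with the lever still open. Now close in small steps, moving the TCP so the handle-side finger stays put.

```bash
python3 - <<'E'
from h import *
y0=.0487
def tgt(o): return G(.059,y0+(.0849-o)/2,.098)
for o in (.080,.075,.070,.067):
    move_l(tgt(o),feed=.03); gripper_to(o,40)
s=observe(); print(toG(s['eef_pos']),s['opening'],s['time_s'],s['ft_force']@np.r_[EY,0])
for o in np.arange(.066,.0555,-.001):
    move_l(tgt(o),feed=.02); gripper_to(o)
    s=observe(); print(round(o,4),toG(s['eef_pos'])[1].round(4),s['opening'].round(4),(s['ft_force']@np.r_[EY,0]).round(2),round(s['time_s'],2))
hold(.1); im,d,c=snap('wrist','w9')
E
```

```text
[0.0589662  0.05764003 0.09796819] 0.06730953001993781 22.525 0.39347046182084167Traceback (most recent call last):
  File "<stdin>", line 9, in <module>
AttributeError: 'float' object has no attribute 'round'
```

```bash
cat > close.py <<'E'
from h import *
import sys
y0=.0487
def tgt(o): return G(.059,y0+(.0849-o)/2,.098)
def run(a,b,st,name):
    for o in np.arange(a,b-1e-6,-st):
        move_l(tgt(o),feed=.02); gripper_to(o)
        s=observe(); print('%.4f y %.4f op %.4f F %.2f t %.2f'%(o,toG(s['eef_pos'])[1],s['opening'],s['ft_force']@np.r_[EY,0],s['time_s']))
    hold(.1); im,d,c=snap('wrist',name)
E
python3 -c "
from close import *
run(.065,.056,.001,'w9')"
```

```text
0.0650 y 0.0586 op 0.0648 F 0.98 t 23.46
0.0640 y 0.0591 op 0.0636 F -0.50 t 23.93
0.0630 y 0.0596 op 0.0629 F -0.04 t 24.39
0.0620 y 0.0602 op 0.0619 F 0.19 t 24.86
0.0610 y 0.0606 op 0.0609 F 0.43 t 25.32
0.0600 y 0.0610 op 0.0601 F -0.58 t 25.79
0.0590 y 0.0617 op 0.0593 F -1.19 t 26.26
0.0580 y 0.0624 op 0.0583 F -0.98 t 26.73
0.0570 y 0.0629 op 0.0571 F -0.75 t 27.19
0.0560 y 0.0635 op 0.0565 F 1.03 t 27.66
```

View pics/w9.png

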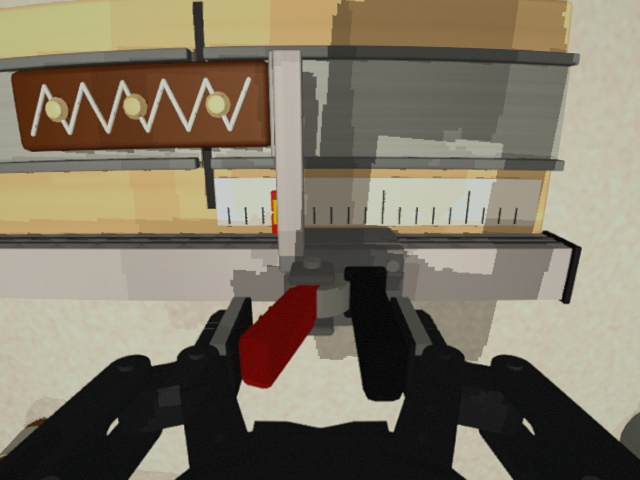

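Left finger just at the paddle (row 330, col 248), right finger at the handle. I'll check the pointer, zoomed.

```bash
python3 - <<'E'
from h import *
im,d,c=load('w9'); crop(im,210,155,310,250,6,'c10')
X=cloud(d,c); z=X[...,2]
hm=np.zeros((480,640),bool); hm[260:400,340:405]=True; hm&=(im.max(2)<70)&(z>.132)&(z<.15); H=(X[hm][:,:2]@np.c_[EX,EY]-[GX,GY]); print('handle top y',np.percentile(H[:,1],[2,50,98]))
E
```

```text
handle top y [0.07707631 0.08309515 0.08987052]
```

View pics/c10.png

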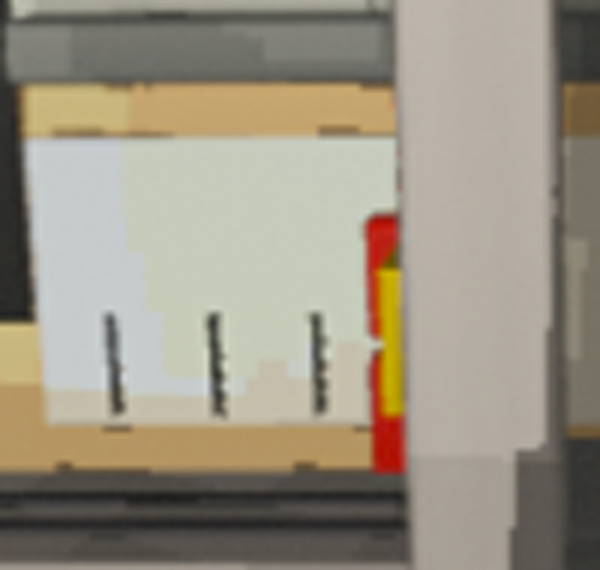

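```bash
python3 - <<'E'
from h import *
im,d,c=load('w9')
q=lambda x,y:(210+x/6-.4,155+y/6-.4)
for x,y in [(381,414),(404,414)]: print('ptr',toG(onz([q(x,y)],c,.036)[0]))
print('redbody left',toG(onz([q(374,400)],c,.032)[0])); 
im,d,c=load('w7'); q=lambda x,y:(250+x/6-.4,155+y/6-.4); print('w7 redbody left',toG(onz([q(231,400)],c,.032)[0]),'needle .0400')
E
```

```text
ptr [0.03668458 0.0365521  0.036     ]
ptr [0.03668845 0.03872697 0.036     ]
redbody left [0.03633228 0.03541702 0.032     ]
w7 redbody left [0.0359211  0.03544504 0.032     ] needle .0400
```

By the handle depth the leg is at 0.040, against the index at 0.0402±0.0005. Continue squeezing.

```bash
python3 -c "
from close import *
run(.055,.048,.001,'w10')
im,d,c=load('w10')
X=cloud(d,c); z=X[...,2]
hm=np.zeros((480,640),bool); hm[260:400,320:405]=True; hm&=(im.max(2)<70)&(z>.132)&(z<.15); H=(X[hm][:,:2]@np.c_[EX,EY]-[GX,GY]); print('handle top y',np.percentile(H[:,1],[2,50,98]))
"
```

```text
0.0550 y 0.0641 op 0.0549 F 1.30 t 28.27
0.0540 y 0.0647 op 0.0540 F 1.85 t 28.74
0.0530 y 0.0653 op 0.0530 F 2.62 t 29.21
0.0520 y 0.0659 op 0.0523 F 2.18 t 29.68
0.0510 y 0.0667 op 0.0513 F 3.38 t 30.14
0.0500 y 0.0674 op 0.0500 F 4.26 t 30.61
0.0490 y 0.0682 op 0.0493 F 5.92 t 31.07
0.0480 y 0.0690 op 0.0483 F 5.57 t 31.54
handle top y [0.07878768 0.08626884 0.09426607]
```

View pics/w10.png

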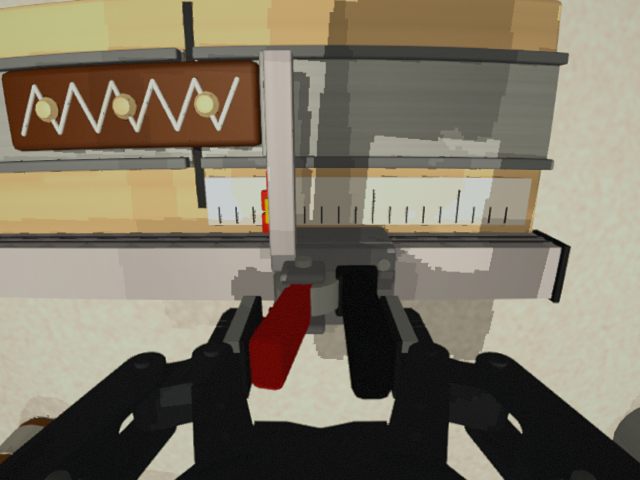

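The force on the tool has risen to 5.6 N in +y, and the arm has yielded about 2 mm, so the leg is roughly 1.7 mm past. I'll add feedback: correct the command until TCP + opening/2 matches the on-index value.

```bash
cat > close2.py <<'E'
from h import *
import json,os
def mech(s): return toG(s['eef_pos'])[1]+s['opening']/2-.05
M=.0410
def step(o,b,n=1,f=None):
    for _ in range(n):
        move_l(G(.059,M+.05-o/2+b,.098),feed=.02); gripper_to(o) if f is None else gripper_to(o,f)
        s=observe(); e=M-mech(s); b=float(np.clip(b+.7*e,-.012,.004))
        print('o %.4f mech %.4f op %.4f F %.2f b %.4f t %.2f'%(o,mech(s),s['opening'],s['ft_force']@np.r_[EY,0],b,s['time_s']))
    return b
E
python3 -c "
from close2 import *
b=-.002
b=step(.048,b,3)
for o in (.047,.046,.045): b=step(o,b)
snap('wrist','w11')
"
```

```text
o 0.0480 mech 0.0417 op 0.0482 F 9.07 b -0.0025 t 32.17
o 0.0480 mech 0.0417 op 0.0482 F 10.56 b -0.0030 t 32.63
o 0.0480 mech 0.0417 op 0.0483 F 12.69 b -0.0035 t 33.10
o 0.0470 mech 0.0413 op 0.0473 F 13.13 b -0.0037 t 33.57
o 0.0460 mech 0.0406 op 0.0460 F 11.88 b -0.0034 t 34.03
o 0.0450 mech 0.0407 op 0.0451 F 11.31 b -0.0033 t 34.50
```

View pics/w11.png

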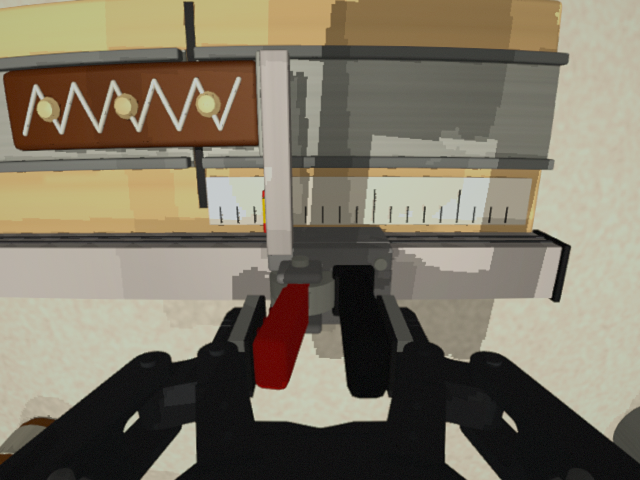

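```bash
python3 - <<'E'
from h import *
for n,o in [('w8',250),('w10',210),('w11',210)]:
    im,d,c=load(n)
    # leg top left edge along row 100 via height: z>0.066
    X=cloud(d,c); g=X[...,:2]@np.c_[EX,EY]-[GX,GY]; z=X[...,2]
    rows=range(70,140,5); leg=[];bar=[]
    for r in rows:
        m=(z[r]>.066)&(z[r]<.085); cc=np.where(m)[0]; cc=cc[(cc>240)&(cc<340)]
        if len(cc): leg.append(toG(onz([(cc.min(),r)],c,.072)[0])[1])
        m=(z[r]>.048)&(z[r]<.064); cc=np.where(m)[0]; cc=cc[cc<cc.min()+260]
        k=im[r].astype(int); 
    print(n,'legface',np.median(leg),len(leg))
    if n=='w11': crop(im,210,155,310,250,6,'c11')
    b=(z>.05)&(z<.062)&(g[...,0]>-.05)&(g[...,0]<-.004)&(im.max(2)<150)&(im[...,0]>im[...,2].astype(int)+15); print(' bar y98',np.percentile(g[b][:,1],[1,99.5]))
E
```

```text
w8 legface 0.04035336624482504 14
 bar y98 [-0.08667729  0.03879521]
w10 legface 0.042904408730208995 14
 bar y98 [-0.08653511  0.03942305]
w11 legface 0.0406981822537511 14
 bar y98 [-0.08662858  0.03758206]
```

View pics/c11.png

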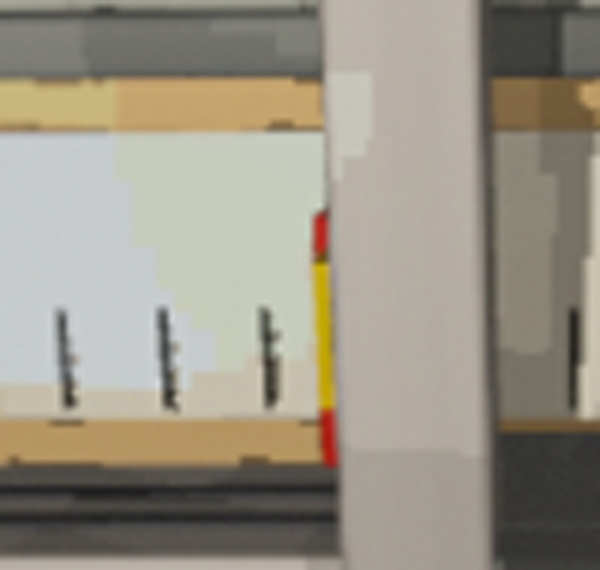

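The leg face now measures 0.0407, against 0.0404 in the on-index view, so it's on the index and feedback works. Finish the squeeze.

```bash
python3 -c "
from close2 import *
b=-.0033
for o in (.044,.043,.042,.041,.040,.039,.038,.0375): b=step(o,b)
open('b.txt','w').write(str(b))
snap('wrist','w12')
"
```

```text
o 0.0440 mech 0.0409 op 0.0443 F 9.89 b -0.0032 t 35.02
o 0.0430 mech 0.0413 op 0.0436 F 10.91 b -0.0034 t 35.48
o 0.0420 mech 0.0412 op 0.0423 F 12.11 b -0.0036 t 35.95
o 0.0410 mech 0.0410 op 0.0411 F 12.75 b -0.0036 t 36.42
o 0.0400 mech 0.0411 op 0.0404 F 11.60 b -0.0037 t 36.88
o 0.0390 mech 0.0412 op 0.0391 F 13.66 b -0.0038 t 37.35
o 0.0380 mech 0.0413 op 0.0383 F 14.15 b -0.0040 t 37.82
o 0.0375 mech 0.0416 op 0.0384 F 13.98 b -0.0044 t 38.28
```

View pics/w12.png

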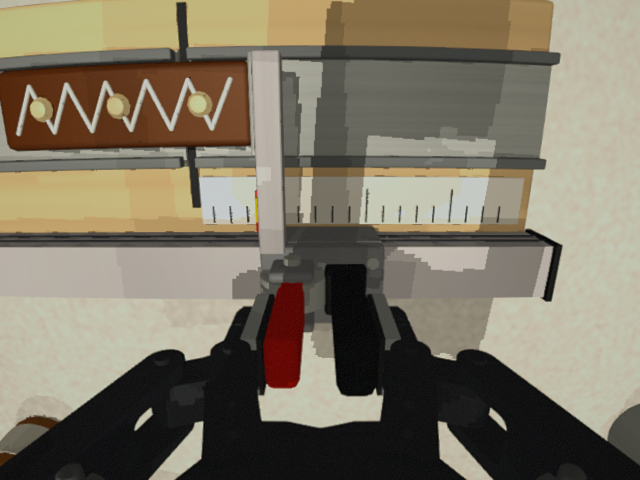

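The lever looks upright and the fingers stalled at 38.3 mm. Now a firm final grip, then verify.

```bash
python3 -c "
from close2 import *
gripper_to(.030,50); hold(.5)
for i in range(2):
    s=observe(); print('mech %.4f op %.4f'%(mech(s),s['opening']),s['ft_force'],(s['ft_force']@np.r_[EY,0]),s['time_s']); hold(.5)
im,d,c=snap('wrist','w13'); i2,d2,c2=snap('side','s2'); i3,d3,c3=snap('scene','sc2')
crop(i3,260,170,380,290,5,'c13')
X=cloud(d,c); z=X[...,2]; leg=[];paly=[]
g=X[...,:2]@np.c_[EX,EY]-[GX,GY]
for r in range(70,140,5):
    m=(z[r]>.066)&(z[r]<.085); cc=np.where(m)[0]; cc=cc[(cc>220)&(cc<340)]
    if len(cc): leg.append(toG(onz([(cc.min(),r)],c,.072)[0])[1])
print('legface',np.median(leg),len(leg))
b=(z>.05)&(z<.062)&(g[...,0]>-.05)&(g[...,0]<-.004)&(im.max(2)<150)&(im[...,0]>im[...,2].astype(int)+15); print(' bar y,x',np.percentile(g[b],[.5,50,99.5],axis=0))
crop(im,190,40,340,260,2.7,'c12')
"
```

```text
mech 0.0403 op 0.0367 [-8.90883525 14.43656792 20.43361056] 14.988722302670137 39.05
mech 0.0404 op 0.0369 [-8.2243074  13.44700422 21.28123367] 13.956476053954646 39.55
legface 0.04035816948072747 14
 bar y,x [[-0.04650907 -0.08761702]
 [-0.02721465 -0.0204276 ]
 [-0.00686274  0.03692426]]
```

View pics/c12.png

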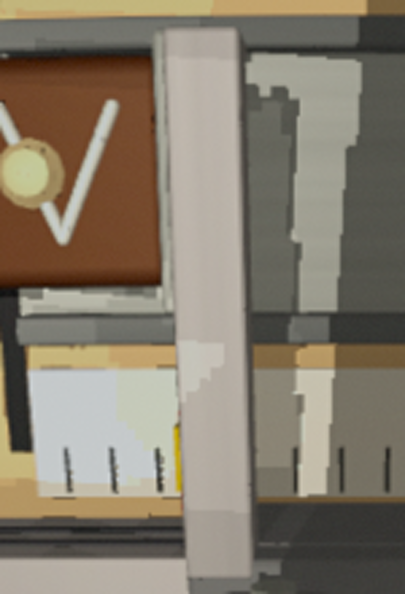

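View pics/c13.png

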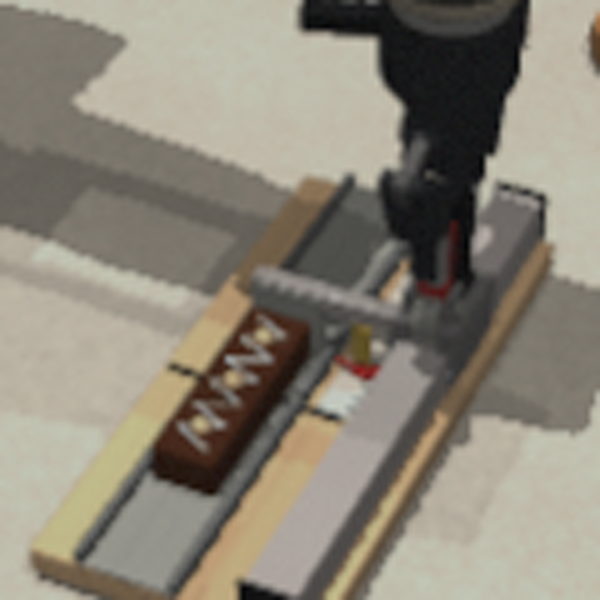

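Leg face reads 0.0404, the same as in the on-index view. The bar end is about 1–2 mm from the leg, which is within 5 mm, and the opening is stalled at 37–38 mm, so the lever is closed. The scene crop shows the pointer (360,350) over the red index (360,368). Handing in.

```bash
python3 -c "
from close2 import *
s=observe(); print(mech(s),s['opening'],s['ft_force'],s['time_s'])
job_done()
s=observe(); print(mech(s),s['opening'],s['ft_force'],s['time_s'])
"
```

```text
0.04039247464019065 0.03700051885008647 [-8.36552419 14.32322892 21.06266655] 40.2
the job is handed in; nothing more can be done
the job is handed in; nothing more can be done
```

I've handed the job in at 40.2 s of the 67 s allowed. The bar is in the channel, the leg is on the index, and the gripper is holding handle and lever closed together. No verdict was reported.

**What I did:**
- I picked up the large dark gingerbread bar and laid it in the channel. Its centre was 1.5 mm off the channel's midline, and its end was about 10 mm past the index. Then I let go of it.
- I pushed the leg by its handle onto the red index with the lever still open.
- I squeezed the lever shut in small steps, correcting the arm's position as I went.

**Last checks:**

| Check | Result | Allowed |
|---|---|---|
| Pointer from index | about 0.5 mm, from the leg face at 0.0404 m | 4 mm |
| Lever | fingers stalled at 37–38 mm, which fits fully closed | span of 38 mm when closed |
| Bar end to leg face | about 1–2 mm | 5 mm |
| Grip | commanded at 50 N; the force on each finger can't be read | over 2 N each |

**What disagreed or was less clean:**
- Part-way through closing, the arm gave about 2 mm and let the leg drift to roughly 2.5 mm past the index. I corrected it before closing further.
- The bar is not quite touching the leg, because of that small back-and-forth.
- After the final grip the tool carried a steady load of about 21 N upwards and 14 N along +y. I left it, as it is well under the wrist limit.
- In the final wrist view the needle was hidden behind the leg. The pointer's position there comes from the leg face and the coarser scene view.
- I did not measure the other items on the counter again at the end.

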